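Open the glue press and hold it open

TASK

The glue in the small cam press has set. Take the mug that weighs its plate down off the plate and set it upright on the table beside the press, let go of it, then swing the press's cam lever up to where it lifts the plate highest, with the lever straight up and not past it, and keep hold of it there: a spring pulls it back, so finish while still holding the lever at the top. Do not tip or drop the mug, and leave the board in the press, the tape roll, the spring clamp and the little pot where they are.

Things in the scene. Friction and masses are not known exactly. Their poses are not given: they have to be found in the camera images.
- press: Glue press fixed to the table. Wooden base 160 (x) x 180 (y) x 18 mm; origin on the table under the plate's middle, base spans y -70 to +110 mm; z up; x: away from the robot, more or less. Four posts 74 mm high at x +-55, y +-50 mm. On its +y side the cam (y 70 to 86 mm) under a bracket of the plate, a bearing pillar 64 mm high (y 90 to 102 mm) and the lever.
- weight_mug: Open two-tone ceramic mug, 105 mm high, 0.2 to 0.33 kg, standing on the press's plate. Origin in the plane of its underside, z up. Round body 90 mm across, centred at x 0, y +15 mm; handle towards -y out to y -61 mm, 17 to 97 mm up. To the touch the handle is filled (no finger hole), 13 mm wide in x at its outer edge, 33 at the root: pinch it across x from above, say at y -53, 62 mm up.
- plate_top (a point): Centre of the top face of the pressure plate, an aluminium plate 132 x 120 x 10 mm that slides straight up and down on the posts; 49 mm above the table when down, 63 mm when lifted highest. It carries the mug at the start.
- plate (a joint): Lift of the pressure plate in m: 0 down, 0.014 at the cam's highest point. Moves only with the lever.
- cam (a joint): Lever angle, rad: about 0 at rest, leaning 1.2 rad from upright towards the press's +x (away from the robot); grows as it rises (turns about the press's -y). Lift is highest at 1.2, lever upright, and falls by 11 mm x (angle off upright) squared either side; the lever's stop at 1.75 is past it. A return spring (0.15 N m at rest, 0.42 upright: 3.5 N at the grip) drops it if let go.
- cam_grip (a point): Middle of the lever's grip: round black bar, 16 mm diameter, 70 mm long, parallel to the press's y, sticking out to +y from the end of the lever arm (39 mm away), 20 mm flange at its free end. 120 mm from the hinge line; 89 mm above the table at rest, 166 mm upright. Can be pinched across the press's x from above; it turns in the fingers.
- cam_hinge (a point): Point on the lever's hinge line level with the grip's middle; the hinge line runs along the press's y axis, 46 mm above the table, at press x 0; this point is at press y 148 mm.
- board: Wooden board 120 x 80 x 20 mm lying on the press's base under the plate; origin under its middle. To be left there.
- tape_roll: Roll of masking tape lying flat, 96 mm across, 25 mm high; origin under its middle. Bystander.
- bench_clamp: Black spring clamp lying flat, 63 x 105 x 20 mm; origin under its middle. Bystander.
- pot: Small round lidded pot, 62 mm across, 35 mm high; origin under its middle. Bystander.

How it is judged:
On the way, in this order (a step that is already met when the one before it is completed fails the run):
1. the mug stands upright on the table beside the press, let go, with the lever still down (height (world z) of weight_mug below 0.008 m and angle between weight_mug's own z axis and vertical below 0.1 rad and horizontal distance between weight_mug and press below 0.4 m and contact force between weight_mug and the fingers below 0.1 N and contact force between weight_mug and press below 0.1 N and linear speed of weight_mug below 0.03 m/s and value of joint cam below 0.3 rad), for 0.2 s.
2. the fingers hold the lever upright, the plate at its highest (value of joint cam between 1.04 and 1.36 rad and value of joint plate above 0.0132 m and contact force between the fingers and cam above 1 N), for 0.3 s.
At the end, for the whole second after the job is handed in: Fingers hold the lever (over 1 N) at rest within 0.16 rad of upright, plate lifted over 13.2 mm; mug upright (0.1 rad) on the table within 0.4 m of the press's origin, touching neither press nor fingers; board moved under 25 mm, tape roll, clamp and pot under 30 mm (all of step 2 and velocity of joint cam between -0.1 and 0.1 rad/s and contact force between weight_mug and press below 0.1 N and height (world z) of weight_mug below 0.008 m and angle between weight_mug's own z axis and vertical below 0.1 rad and horizontal distance between weight_mug and press below 0.4 m and contact force between weight_mug and the fingers below 0.1 N and linear speed of weight_mug below 0.03 m/s and distance of board from where it was at the start of the episode below 0.025 m and distance of each of tape_roll, bench_clamp, pot from where it was at the start of the episode below 0.03 m); the arm keeps its last pose, push and grip.
It fails at once if the mug is tipped by more than 0.6 rad (angle between weight_mug's own z axis and vertical above 0.6 rad).
It fails at once if the mug is dropped (falls free at more than 0.8 m/s) (linear speed of weight_mug above 0.8 m/s and contact force between weight_mug and the fingers below 0.05 N).
It fails at once if a bystander is displaced by more than 30 mm (distance of any of tape_roll, bench_clamp, pot from where it was at the start of the episode above 0.03 m or distance of board from where it was at the start of the episode above 0.025 m).
It also fails if it takes over 51 s, if anything falls off the work surface, if the arm or the gripper's body presses on something with over 40 N, if the wrist force passes 120 N, or if a joint passes its speed limit or range.

ROBOT

A 6-joint arm with a two-finger parallel gripper is mounted at the origin on the work surface; the furniture and walls round the work are solid. World frame = base frame: x ahead of the robot, y to its left, z up, the work surface at z = 0. Lengths are in m, angles in rad, forces in N, time in s.
With the tool pointing down it reaches from about 0.25 to 0.775 m from the base axis. Payload 8.9 kg.
Tool frame: the origin (TCP) lies at the very end of the fingers, on their centre line; the grasp point (between the pads) lies 19 mm behind it; y points along the fingers, x is the direction in which the jaws open and shut, and the axes are right-handed (so a half turn about y gives the same grasp; the last joint's range is limited). The gripper opens to 85 mm and grips with 20 to 120 N. Pads are 22 mm wide; open, the fingers measure 114 mm over their backs; the gripper's body (76 mm by 85 mm) begins 54 mm behind the grasp point. The pads swing forward as they close: fully open they stand 13 mm farther back than shut.
Start: joints at [-0.139, 0.291, -0.153, 1.127, 0, 1.431], TCP at [0.525, 0, 0.231] pointing down, gripper open.
Joint ranges: [-2.52, 2.52], [-0.91, 1.74], [-1.3, 1.37], [-1.96, 2.02], [-1.52, 1.47], [-3.14, 3.14]. Speed limits (rad/s): [2.22, 2.22, 2.79, 3.14, 3.14, 3.14].

INTERFACE

Orientations are given as a unit quaternion [x, y, z, w].
In Python, from station import manip, optics gives the robot as it stands. The module is installed in compiled form; this text tells all that it offers.
- The arm moves only by the tool step_arm, never from a script. Its argument "moves" is a list of rows, each a list of 3 entries, a list of its own where there are three numbers: the closure, from -1 (fully open) to 1 (shut), then the shift along the tool's x, y, z in mm, then the turn about the tool's y in rad. In form: [[hand, [tx, ty, tz], twist], ...]. A call has 1 to 20 rows; each row shifts and turns the commanded pose from where the row before left it, along the tool's axes as they then stand; what a row does not reach is not made up. A row lasts 1/8 s, in which the tool goes at most 62.5 mm and 10.7 degrees, less where a joint would pass 70% of its speed; a pose out of reach is approached as far as the arm can. A call is refused whole if a number of a shift passes 62.5 or a number of a turn 0.188, either way. A call with a gripper value outside its range is refused whole. The fingers move at their own pace and stop on an object; "force" is the grip in N (left out, the last holds). Time passes only in rows, so rows that do not move let the fingers close. It gives the time, the measured TCP pose, the force and the opening at its end, in the units of the state.
- manip.sense(): the state, without advancing time (a new reading comes with each control period).
- optics.camera(name): name is "scene" or "side" or "wrist"; returns the picture (400x640x3 uint8, red, green, blue); there is no depth.
- optics.camera_params(name): a dict with "fx", "fy", "cx", "cy" (pixels), "R" (3x3) and "t" (3): a world point X has camera coordinates R X + t; the wrist camera has in their place "hand_eye" (4x4, takes a point from camera to tool coordinates, whose origin is the TCP and whose axes are the tool frame's). Camera axes: x right, y down, z forward; pixel columns grow to the right and rows downward; lengths in m; the calibration is good to about 2 mm. A picture is of the moment at which its call begins: read the wrist's pose just before it. camera_params takes no time and is no camera call.
- manip.close_job(): hands the job in, once; it reports no verdict.
The state is a dict: "t": time; "qpos": joint angles; "qd": joint speeds; "tau": joint torques, N m; "tcp_pos": TCP position; "tool_rot": TCP orientation; "contact_force": force on the tool from outside, world axes, zero at the start; "torque": the same for the moment, N m; "grip_width": opening from 0.0 (shut) to 1.0 (fully open).
Only numpy, scipy, OpenCV 4.12 (cv2) and the standard library are available. Lean on these libraries where they do the work, as an engineer would, in place of code of your own. Each camera call takes 0.05 s, during which the arm holds its last target.

## Working session

There is one attempt and no reset: what is moved stays moved. The work goes in short steps, Python scripts to look and compute and a tool call to move; the robot and the scene stay as the last step left them, time stands still between calls to the robot, and variables do not carry over. Pictures are saved under pics/ and viewed, and the job is handed in when it is done.

Besides the shell and the picture viewer there is one more tool, called after "Request:" as name([rows], argument=value, ...), one row to a line, values as JSON. step_arm: Moves the arm, as the interface text tells. Its arguments: {"type":"object","properties":{"moves":{"type":"array"},"force":{"type":"number"}},"required":["moves"]}

```bash
mkdir -p pics
python3 - <<'E'
from station import manip, optics
import cv2, json
print(manip.sense())
for n in ["scene","side","wrist"]:
    im=optics.camera(n); cv2.imwrite(f"pics/{n}0.png",im[:,:,::-1])
    p=optics.camera_params(n); print(n,p)
E
```

```text
{'t': 0.0, 'qpos': array([-1.39263141e-01,  2.91290517e-01, -1.54122587e-01,  1.12674078e+00,
       -2.95177918e-05,  1.43151032e+00]), 'qd': array([ 0.00019445,  0.00122689, -0.00137522, -0.0002768 ,  0.00085501,
       -0.0001758 ]), 'tau': array([-3.46096487e-03, -5.37150800e+01,  3.31364536e+01,  1.60375424e-02,
       -3.39078597e-04,  1.08972756e-05]), 'tcp_pos': array([5.24543080e-01, 7.75643726e-05, 2.30728408e-01]), 'tool_rot': array([-7.07050322e-01,  4.68679200e-04,  4.84859514e-04,  7.07162915e-01]), 'contact_force': array([-0.03584385, -0.35158671,  0.28183645]), 'torque': array([-0.02697382, -0.05761444, -0.01495881]), 'grip_width': 1.0002150582393787}
scene {'fx': 481.3276256172932, 'fy': 481.3276256172932, 'cx': 308.6622068901561, 'cy': 203.140755992332, 'R': array([[ 0.87972494, -0.47515616,  0.01762572],
       [-0.19182255, -0.38857933, -0.90122706],
       [ 0.43507258,  0.78945091, -0.43298859]]), 't': array([-0.47169227,  0.20742358,  1.13793797])}
side {'fx': 376.56121998561156, 'fy': 376.56121998561156, 'cx': 321.98951926760526, 'cy': 197.5365924450589, 'R': array([[-0.98816028, -0.15331463, -0.00582065],
       [-0.06246031,  0.43664849, -0.89746131],
       [ 0.14013552, -0.88647207, -0.44105477]]), 't': array([0.57447036, 0.06823547, 1.02790638])}
wrist {'fx': 338.4849243653315, 'fy': 338.4849243653315, 'cx': 315.84170069610155, 'cy': 196.4106544421885, 'hand_eye': array([[ 9.99998869e-01,  4.39886876e-04,  1.43790035e-03,
         1.32591883e-03],
       [-1.24342750e-03, -2.95809445e-01,  9.55246160e-01,
        -1.42235308e-01],
       [ 8.45544754e-04, -9.55246868e-01, -2.95808564e-01,
         7.47581250e-02],
       [ 0.00000000e+00,  0.00000000e+00,  0.00000000e+00,
         1.00000000e+00]])}
```

View pics/scene0.png

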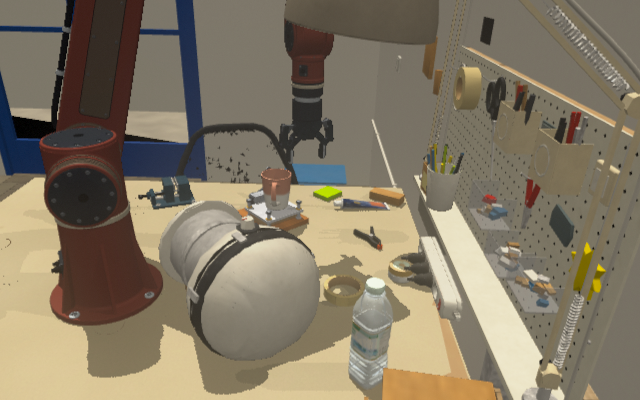

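View pics/side0.png

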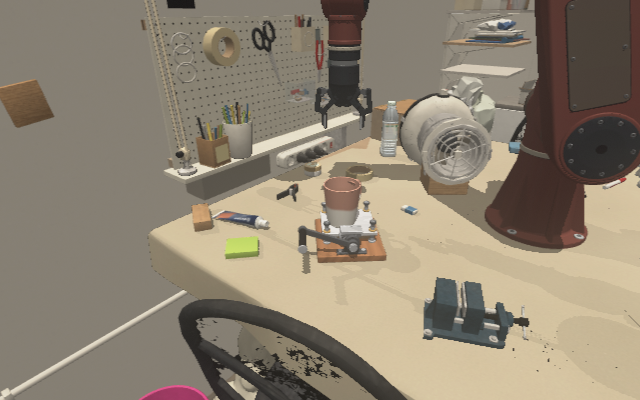

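View pics/wrist0.png

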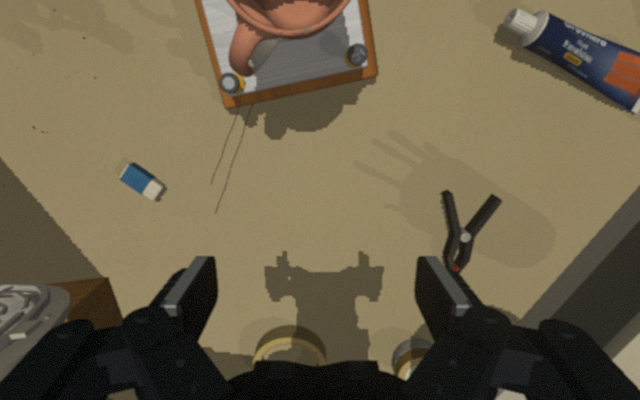

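```bash
cat > h.py <<'E'
from station import manip, optics
import numpy as np, cv2
from scipy.spatial.transform import Rotation as Ro
def campose(n,s=None):
    p=optics.camera_params(n); K=(p['fx'],p['fy'],p['cx'],p['cy'])
    if n=='wrist':
        T=np.eye(4);T[:3,:3]=Ro.from_quat(s['tool_rot']).as_matrix();T[:3,3]=s['tcp_pos']
        M=T@p['hand_eye']; return K,M[:3,:3],M[:3,3]
    R=p['R'];return K,R.T,-R.T@p['t']
def ray(n,uv,s=None):
    K,R,c=campose(n,s); d=R@np.array([(uv[0]-K[2])/K[0],(uv[1]-K[3])/K[1],1]); return c,d/np.linalg.norm(d)
def onz(n,uv,z,s=None):
    c,d=ray(n,uv,s); return c+d*(z-c[2])/d[2]
def proj(n,X,s=None):
    K,R,c=campose(n,s); q=R.T@(np.array(X)-c); return np.array([K[0]*q[0]/q[2]+K[2],K[1]*q[1]/q[2]+K[3]])
def tri(*rs):
    A=np.zeros((3,3));b=np.zeros(3)
    for c,d in rs:
        P=np.eye(3)-np.outer(d,d);A+=P;b+=P@c
    X=np.linalg.solve(A,b); return X,[np.linalg.norm((np.eye(3)-np.outer(d,d))@(X-c)) for c,d in rs]
def crop(fn,out,x0,y0,x1,y1,k):
    im=cv2.imread(fn)[y0:y1,x0:x1]; cv2.imwrite(out,cv2.resize(im,None,fx=k,fy=k,interpolation=cv2.INTER_CUBIC))
E
python3 - <<'E'
from h import *
crop("pics/scene0.png","pics/sc_c.png",220,150,330,250,7)
crop("pics/side0.png","pics/si_c.png",280,165,400,275,5)
s=manip.sense()
for uv in [(225,108),(378,72)]: print(onz('wrist',uv,.018,s))
E
```

```text
[0.4339581  0.05880921 0.018     ]
[0.58752051 0.09332478 0.018     ]
```

View pics/sc_c.png

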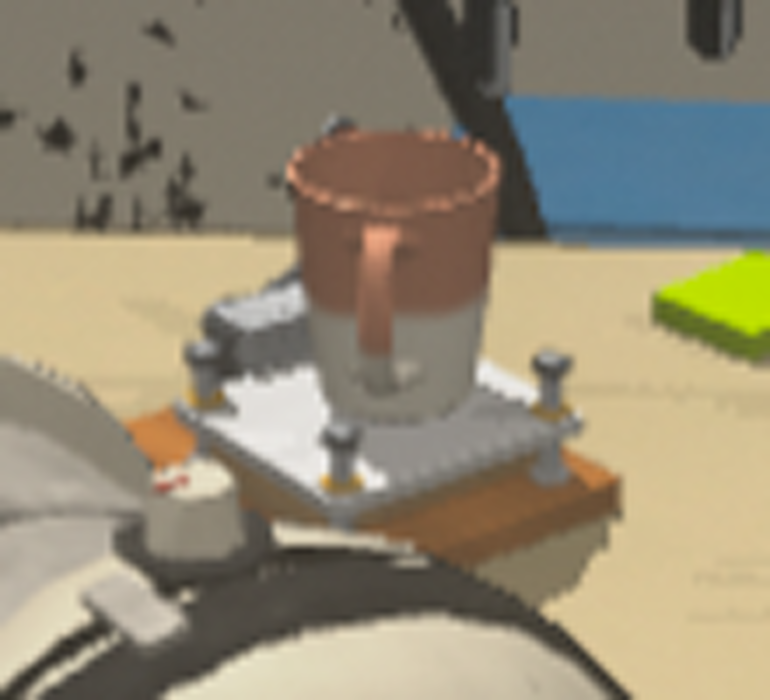

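View pics/si_c.png

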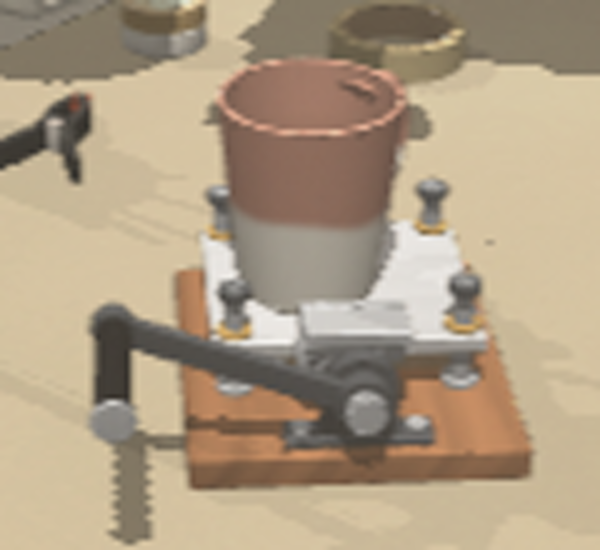

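Request:
step_arm([
  [-1,[-6,-16,44],-0.045],
  [-1,[-6,-16,44],-0.045],
  [-1,[-6,-16,44],-0.045],
  [-1,[-6,-16,44],-0.045],
  [-1,[0,-16,44],-0.045],
  [-1,[0,0,0],0],
  [-1,[0,0,0],0],
])

```text
t: 1.02
tcp_pos: [0.4812, 0.2168, 0.3108]
tool_rot: [0.703, 0.079, -0.08, -0.702]
contact_force: [-0.4, -0.3, 0.1]
grip_width: 1.0
```

Run:
```python
from h import *
import pickle
s=manip.sense(); im=optics.camera('wrist'); cv2.imwrite('pics/w1.png',im[:,:,::-1]); pickle.dump(s,open('s1.pkl','wb'))
print(s['t'],s['tcp_pos'],Ro.from_quat(s['tool_rot']).as_matrix().round(3))
```

```text
1.025 [0.48116633 0.21677411 0.31081647] [[ 0.975 -0.001 -0.223]
 [ 0.223 -0.001  0.975]
 [-0.001 -1.    -0.   ]]
```

View pics/w1.png

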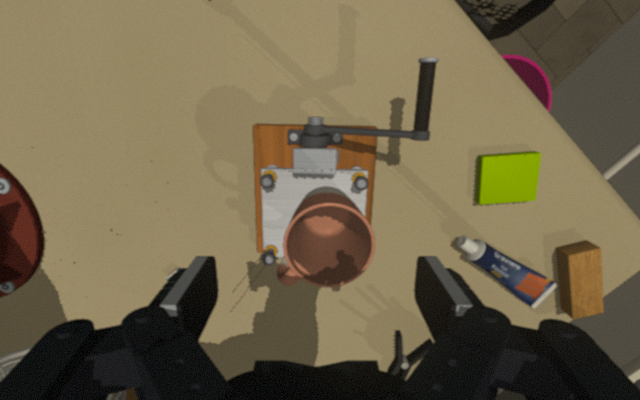

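Run:
```python
from h import *
crop("pics/w1.png","pics/w1a.png",240,110,390,300,3)
crop("pics/w1.png","pics/w1b.png",385,40,455,160,5)
```

```text
(no output)
```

View pics/w1a.png

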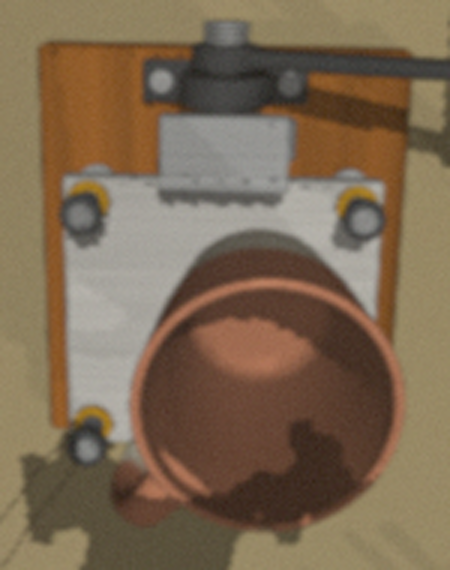

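View pics/w1b.png

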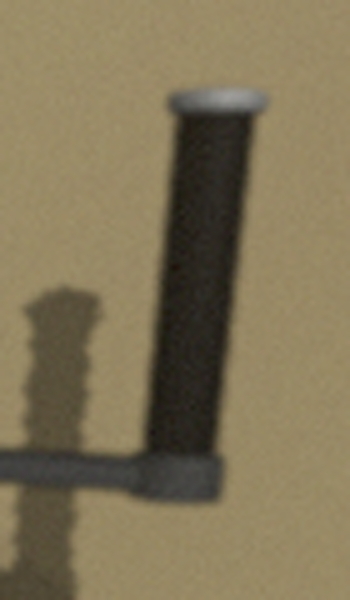

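Run:
```python
from h import *
import pickle
s=pickle.load(open('s1.pkl','rb'))
c=lambda a,b:(240+a/3,110+b/3)
a=onz('wrist',c(41,44),.018,s);b=onz('wrist',c(410,50),.018,s);print('base top corners',a,b,np.linalg.norm(b-a),np.arctan2((b-a)[1],(b-a)[0]))
for z in (.074,.092):
  P=[onz('wrist',c(*q),z,s) for q in [(81,214),(362,217),(87,446)]]
  print(z,P,np.linalg.norm(P[1]-P[0]),np.linalg.norm(P[2]-P[0]))
  print(np.arctan2(*(P[1]-P[0])[[1,0]]),(P[1]+P[2])/2)
m=onz('wrist',c(268,404),.154,s);print('mug',m)
for q in [(112,505),(125,500),(130,515)]:
  for z in (.12,.14):
    h=onz('wrist',c(*q),z,s);print('handle',h,np.linalg.norm((h-m)[:2]),np.arctan2(*(h-m)[[1,0]]))
g=lambda a,b:(385+a/5,40+b/5)
g0=onz('wrist',g(181,455),.089,s);g1=onz('wrist',g(216,113),.089,s);print('grip',g0,g1,(g0+g1)/2,np.linalg.norm(g1-g0),np.arctan2(*(g1-g0)[[1,0]]))
```

```text
base top corners [0.39832311 0.23298878 0.018     ] [0.55036243 0.26539217 0.018     ] 0.15545395812928203 0.20998339027195662
0.074 [array([0.43305262, 0.18021678, 0.074     ]), array([0.53893359, 0.20333286, 0.074     ]), array([0.45358692, 0.08303699, 0.074     ])] 0.10837496852352817 0.09932556939103394
0.2149486349969202 [0.49626026 0.14318493 0.074     ]
0.092 [array([0.43461049, 0.18541728, 0.092     ]), array([0.53546309, 0.20743556, 0.092     ]), array([0.45416961, 0.09285264, 0.092     ])] 0.10322815848116736 0.09460852222627289
0.21494863499692016 [0.49481635 0.1501441  0.092     ]
mug [0.51031308 0.15454715 0.154     ]
handle [0.46859927 0.08627187 0.12      ] 0.08000971417713544 -2.1192393382679664
handle [0.46843454 0.09849035 0.14      ] 0.06997268369954605 -2.2124216698776804
handle [0.47289423 0.08941223 0.12      ] 0.0751180896470702 -2.092241286187766
handle [0.47247156 0.1014421  0.14      ] 0.06520832539290894 -2.1899144841923945
handle [0.47594011 0.08363263 0.12      ] 0.07880589754964414 -2.0221372469034247
handle [0.47533451 0.09600961 0.14      ] 0.06819195955610621 -2.1094056148482636
grip [0.58392551 0.27560153 0.089     ] [0.56949166 0.34181795 0.089     ] [0.57670859 0.30870974 0.089     ] 0.06777130909683587 1.7854190831787609
```

Run:
```python
from h import *
crop("pics/wrist0.png","pics/w0a.png",190,0,390,120,4)
```

```text
(no output)
```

View pics/w0a.png

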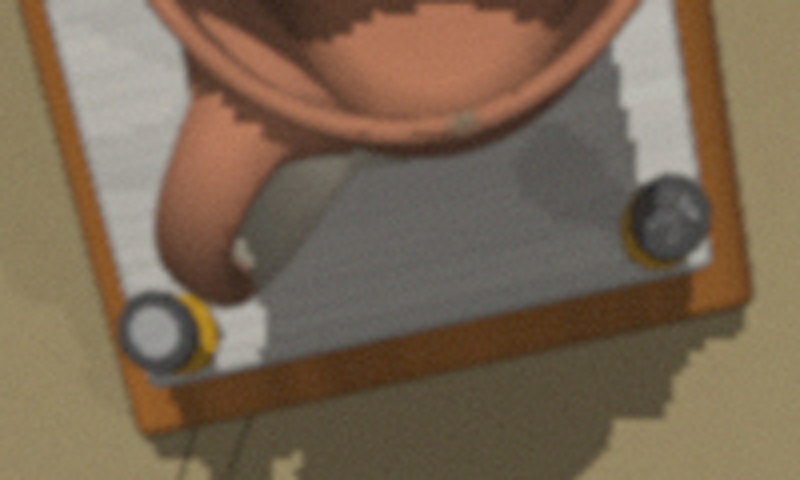

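Run:
```python
from h import *
import pickle
s=pickle.load(open('s1.pkl','rb'))
m=np.array([.5103,.1545])
for z in (.09,.105,.12):
  h=onz('scene',(220+377/7,150+300/7),z); print(z,h,np.linalg.norm(h[:2]-m),np.arctan2(*(h[:2]-m)[::-1]))
# mug centre by scene rim: ellipse crop left 288 right 500 top130 bot 215
print('rim scene',onz('scene',(220+393/7,150+172/7),.154))
print('rim side',onz('side',(280+313/5,165+97/5),.154))
s0={'tool_rot':[-7.07050322e-01,4.68679200e-04,4.84859514e-04,7.07162915e-01],'tcp_pos':np.array([5.24543080e-01,7.75643726e-05,2.30728408e-01])}
for yaw in (-.8,-.7,-.6,-.5,-.4):
  d=np.array([np.sin(yaw),-np.cos(yaw)])
  o=[]
  for z in (.07,.1,.13):
    X=[*(m+.076*d),z]; o+=[(4*(proj('wrist',X,s0)-[190,0])).round(),(3*(proj('wrist',X,s)-[240,110])).round(),(7*(proj('scene',X)-[220,150])).round()]
  print(yaw,o)
```

```text
0.09 [0.50078357 0.15707327 0.09      ] 0.00985820347410738 2.8775056065429077
0.105 [0.48720947 0.12699754 0.105     ] 0.03591041126526226 -2.269210132755543
0.12 [0.47363538 0.09692182 0.12      ] 0.06826083667353748 -2.137821671603339
rim scene [0.50251275 0.14281503 0.154     ]
rim side [0.50619073 0.16175084 0.154     ]
-0.8 [array([167., 230.]), array([102., 403.]), array([334., 414.]), array([128., 214.]), array([ 93., 437.]), array([333., 348.]), array([ 80., 195.]), array([ 82., 476.]), array([332., 281.])]
-0.7 [array([195., 257.]), array([113., 417.]), array([352., 417.]), array([160., 244.]), array([104., 452.]), array([351., 351.]), array([117., 229.]), array([ 94., 491.]), array([349., 283.])]
-0.6 [array([225., 280.]), array([125., 430.]), array([370., 418.]), array([194., 270.]), array([117., 465.]), array([369., 352.]), array([155., 258.]), array([109., 506.]), array([368., 285.])]
-0.5 [array([257., 300.]), array([138., 441.]), array([388., 419.]), array([230., 293.]), array([132., 477.]), array([388., 353.]), array([195., 284.]), array([124., 519.]), array([387., 286.])]
-0.4 [array([290., 317.]), array([152., 451.]), array([407., 419.]), array([267., 311.]), array([147., 488.]), array([406., 353.]), array([237., 304.]), array([141., 530.]), array([406., 286.])]
```

Run:
```python
from h import *
import pickle
s=pickle.load(open('s1.pkl','rb'))
w=ray('wrist',(329.3,244.7),s);a=ray('scene',(220+393/7,150+172/7));b=ray('side',(280+313/5,165+97/5))
print(tri(w,a,b),tri(w,a),tri(w,b),tri(a,b))
# rim radius check
for z in (.154,.16,.165):
  L=onz('wrist',(240+132/3,244.7),z,s);R=onz('wrist',(240+404/3,244.7),z,s);print(z,np.linalg.norm(L-R))
s0={'tool_rot':[-7.07050322e-01,4.68679200e-04,4.84859514e-04,7.07162915e-01],'tcp_pos':np.array([5.24543080e-01,7.75643726e-05,2.30728408e-01])}
print(onz('wrist',c:=(190+200/4,292/4),.07,s0))
```

```text
(array([0.50839402, 0.15291596, 0.14983649]), [np.float64(0.002490053078910211), np.float64(0.0012682722377051177), np.float64(0.0013453109408637877)]) (array([0.50921189, 0.15325481, 0.1495431 ]), [np.float64(0.001820904421198193), np.float64(0.0018209044211980451)]) (array([0.50894087, 0.15282531, 0.1501936 ]), [np.float64(0.0018955023071344189), np.float64(0.0018955023071344198)]) (array([0.50700676, 0.1524064 , 0.14972586]), [np.float64(0.00010868625546795015), np.float64(0.00010868625546817526)])
0.154 0.08774914101691181
0.16 0.08598841274599997
0.165 0.08452113918690665
[0.46192035 0.08940448 0.07      ]
```

Run:
```python
from h import *
s0={'tool_rot':[-7.07050322e-01,4.68679200e-04,4.84859514e-04,7.07162915e-01],'tcp_pos':np.array([5.24543080e-01,7.75643726e-05,2.30728408e-01])}
for n,uv,z in [('clamp tip',(447,192),.02),('clamp tip2',(497,200),.02),('clamp low',(455,268),.02),('tape top',(290,330),.025),('fanbase corner',(108,280),.05),('fanbase bottom',(120,320),0.0),('eraser',(140,180),.01),('pot',(405,345),.035)]: print(n,onz('wrist',uv,z,s0))
```

```text
clamp tip [ 0.66842997 -0.02963625  0.02      ]
clamp tip2 [ 0.72421672 -0.03871089  0.02      ]
clamp low [ 0.68845844 -0.12216133  0.02      ]
tape top [ 0.49432574 -0.20477081  0.025     ]
fanbase corner [ 0.30105139 -0.12044082  0.05      ]
fanbase bottom [ 0.27117851 -0.20961643  0.        ]
eraser [ 0.33129797 -0.0191011   0.01      ]
pot [ 0.6338712  -0.21819607  0.035     ]
```

Run:
```python
from h import *
for uv in [(402,130),(405,145),(422,185),(425,190),(470,190)]:
  c,d=ray('side',uv)
  print(uv,[ (c+d*(y-c[1])/d[1]).round(3).tolist() for y in (-.05,-.1,-.15,-.2,-.25)])
for uv in [(318,285),(300,240)]:
  c,d=ray('scene',uv)
  print(uv,[ (c+d*(y-c[1])/d[1]).round(3).tolist() for y in (-.05,-.1,-.15,-.2,-.25,-.35)])
```

```text
(402, 130) [[0.368, -0.05, 0.23], [0.365, -0.1, 0.216], [0.362, -0.15, 0.202], [0.359, -0.2, 0.188], [0.356, -0.25, 0.174]]
(405, 145) [[0.356, -0.05, 0.188], [0.353, -0.1, 0.172], [0.349, -0.15, 0.156], [0.346, -0.2, 0.14], [0.342, -0.25, 0.124]]
(422, 185) [[0.298, -0.05, 0.071], [0.291, -0.1, 0.049], [0.285, -0.15, 0.027], [0.279, -0.2, 0.005], [0.272, -0.25, -0.017]]
(425, 190) [[0.288, -0.05, 0.056], [0.281, -0.1, 0.033], [0.274, -0.15, 0.011], [0.267, -0.2, -0.012], [0.26, -0.25, -0.035]]
(470, 190) [[0.164, -0.05, 0.064], [0.151, -0.1, 0.042], [0.138, -0.15, 0.02], [0.126, -0.2, -0.003], [0.113, -0.25, -0.025]]
(318, 285) [[0.542, -0.05, -0.126], [0.513, -0.1, -0.085], [0.484, -0.15, -0.044], [0.454, -0.2, -0.003], [0.425, -0.25, 0.038], [0.366, -0.35, 0.12]]
(300, 240) [[0.482, -0.05, 0.039], [0.456, -0.1, 0.072], [0.429, -0.15, 0.105], [0.403, -0.2, 0.138], [0.377, -0.25, 0.17], [0.324, -0.35, 0.236]]
```

Request:
step_arm([
  [-1,[0,0,0],0.157],
  [-1,[0,0,0],0.157],
  [-1,[0,0,0],0.157],
  [-1,[0,0,0],0.157],
  [-1,[0,0,0],0.157],
  [-1,[14,22,-27],0],
  [-1,[14,22,-27],0],
  [-1,[14,22,-27],0],
  [-1,[14,22,-27],0],
  [-1,[0,0,0],0],
  [-1,[0,0,0],0],
])

```text
t: 2.45
tcp_pos: [0.4717, 0.0954, 0.2236]
tool_rot: [-0.679, 0.196, -0.196, 0.68]
contact_force: [0.2, -0.5, 0.5]
grip_width: 1.002
```

Run:
```python
from h import *
import pickle
s=manip.sense(); im=optics.camera('wrist'); cv2.imwrite('pics/w2.png',im[:,:,::-1]); pickle.dump(s,open('s2.pkl','wb'))
print(s['t'],s['tcp_pos'],Ro.from_quat(s['tool_rot']).as_matrix().round(3))
```

```text
2.45 [0.47170395 0.09543302 0.22360748] [[ 0.846  0.     0.533]
 [-0.533  0.     0.846]
 [ 0.    -1.     0.   ]]
```

View pics/w2.png

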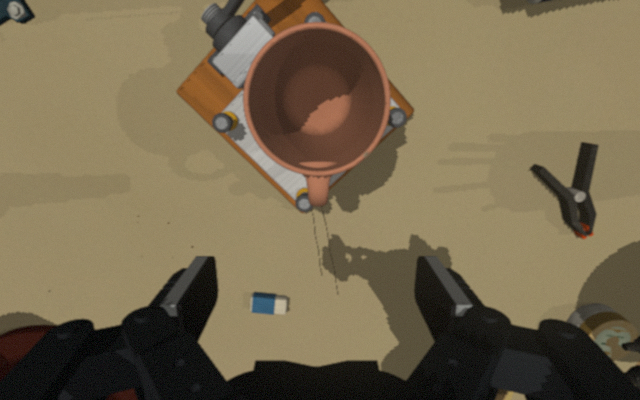

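Run:
```python
from h import *
import pickle
s=pickle.load(open('s2.pkl','rb'))
R=Ro.from_quat(s['tool_rot']).as_matrix()
for n,uv,z in [('rim',(317,99),.154),('rim',(317,99),.150),('hout',(318,206),.12),('hout',(318,206),.135),('hout',(318,206),.105)]:
  X=onz('wrist',uv,z,s); print(n,X,(R.T@(X-s['tcp_pos'])*1000).round(1))
```

```text
rim [0.51179716 0.15464601 0.154     ] [ 2.4 69.6 71.4]
rim [0.51177594 0.15457059 0.15      ] [ 2.4 73.6 71.4]
hout [0.4703899  0.08677244 0.12      ] [  3.5 103.6  -8.1]
hout [0.47298472 0.09115705 0.135     ] [ 3.4 88.6 -3. ]
hout [0.46779508 0.08238784 0.105     ] [  3.6 118.6 -13.2]
```

Request:
step_arm([
  [-1,[3,43,3],0],
  [-1,[0,43,0],0],
  [-1,[0,30,0],0],
  [-1,[0,13,0],0],
  [-1,[0,0,0],0],
], force=90)

```text
t: 3.12
tcp_pos: [0.4757, 0.0971, 0.0944]
tool_rot: [0.68, -0.195, 0.195, -0.68]
contact_force: [0.5, 0.0, 1.1]
grip_width: 0.997
```

Request:
step_arm([
  [0,[0,0,0],0],
  [1,[0,0,0],0],
  [1,[0,0,0],0],
  [1,[0,0,0],0],
  [1,[0,0,0],0],
  [1,[0,0,0],0],
  [1,[0,0,0],0],
  [1,[0,0,0],0],
], force=90)

```text
t: 4.12
tcp_pos: [0.4758, 0.0966, 0.0947]
tool_rot: [0.68, -0.195, 0.196, -0.68]
contact_force: [-1.4, -1.7, 6.1]
grip_width: 0.246
```

Run:
```python
from h import *
s=manip.sense(); print(s['grip_width'],s['tcp_pos'],s['contact_force'],s['torque'])
for n in('wrist','side'):
  im=optics.camera(n); cv2.imwrite(f'pics/{n}3.png',im[:,:,::-1])
```

```text
0.24617402338220626 [0.47580786 0.09660124 0.09468165] [-1.44391696 -1.69272963  6.11982801] [-0.23513679  0.16540651  0.00352374]
```

View pics/wrist3.png

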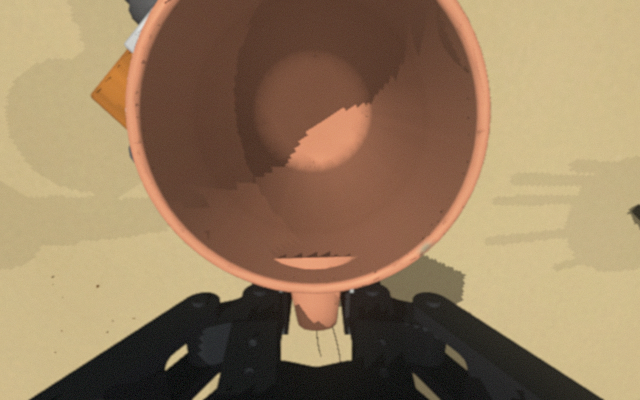

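Request:
step_arm([
  [1,[0,-4,0],0],
  [1,[0,-8,0],0],
  [1,[0,-12,0],0],
  [1,[0,-12,0],0],
  [1,[0,-12,0],0],
  [1,[0,-4,0],0],
  [1,[0,0,0],0],
])

```text
t: 5.1
tcp_pos: [0.4757, 0.0967, 0.1466]
tool_rot: [-0.68, 0.195, -0.196, 0.68]
contact_force: [0.2, -0.3, -3.1]
grip_width: 0.243
```

Run:
```python
from h import *
s=manip.sense(); print(s['grip_width'],s['tcp_pos'],s['contact_force'],s['torque'])
for n in('scene','side'):
  im=optics.camera(n); cv2.imwrite(f'pics/{n}4.png',im[:,:,::-1])
a=cv2.imread('pics/side4.png')[130:280,260:420]; b=cv2.imread('pics/scene4.png')[110:260,200:360]
cv2.imwrite('pics/c4.png',cv2.resize(np.hstack([a,b]),None,fx=2.5,fy=2.5,interpolation=2))
```

```text
0.24305723219698144 [0.47572982 0.09674489 0.14657009] [ 0.23727444 -0.29561935 -3.08349438] [-0.11199779  0.07671892  0.03625883]
```

View pics/c4.png

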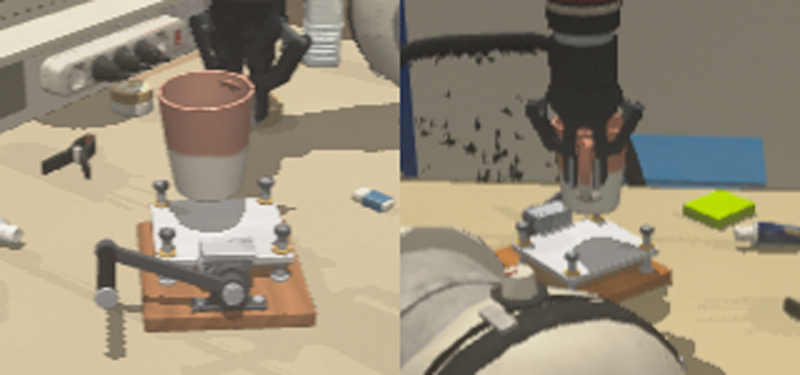

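Request:
step_arm([
  [1,[5,0,-6],0],
  [1,[10,0,-12],0],
  [1,[14,0,-17],0],
  [1,[14,0,-17],0],
  [1,[14,0,-17],0],
  [1,[14,0,-17],0],
  [1,[12,0,-15],0],
  [1,[8,0,-10],0],
  [1,[2,4,-2],0],
  [1,[0,10,0],0],
  [1,[0,16,0],0],
  [1,[0,16,0],0],
  [1,[0,16,0],0],
  [1,[0,14,0],0],
  [1,[0,8,0],0],
  [1,[0,4,0],0],
  [1,[0,0,0],0],
  [1,[0,0,0],0],
])

```text
t: 7.45
tcp_pos: [0.4947, -0.0485, 0.0587]
tool_rot: [-0.68, 0.195, -0.196, 0.68]
contact_force: [0.5, 0.2, -3.4]
grip_width: 0.245
```

Run:
```python
from h import *
s=manip.sense(); print(s['grip_width'],s['tcp_pos'],s['contact_force'],s['torque'])
for n in('scene','side'):
  im=optics.camera(n); cv2.imwrite(f'pics/{n}5.png',im[:,:,::-1])
a=cv2.imread('pics/side5.png')[110:260,240:400]; b=cv2.imread('pics/scene5.png')[130:280,230:390]
cv2.imwrite('pics/c5.png',cv2.resize(np.hstack([a,b]),None,fx=2.5,fy=2.5,interpolation=2))
```

```text
0.24454135811303346 [ 0.49470219 -0.04848851  0.0587051 ] [ 0.45581368  0.20982666 -3.40969186] [-0.14718253  0.02630622 -0.03470796]
```

View pics/c5.png

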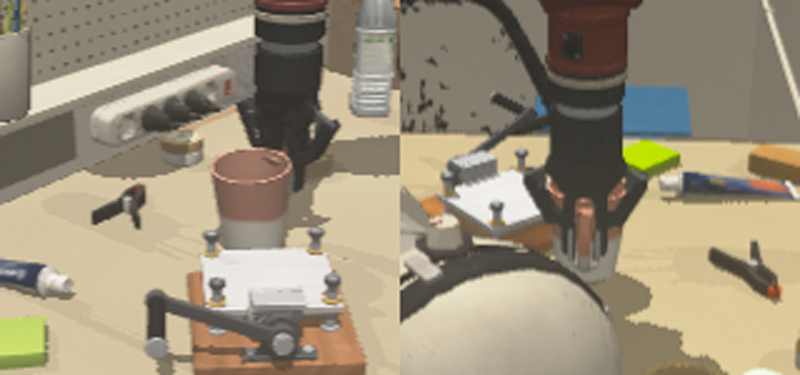

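Clear of the press. Lower the last 13 mm gently.

Request:
step_arm([
  [1,[0,5,0],0],
  [1,[0,4,0],0],
  [1,[0,2,0],0],
  [1,[0,1,0],0],
  [1,[0,0,0],0],
])

```text
t: 8.18
tcp_pos: [0.4941, -0.0487, 0.0465]
tool_rot: [0.68, -0.196, 0.195, -0.679]
contact_force: [-3.4, -2.9, 4.7]
grip_width: 0.243
```

Run:
```python
from h import *
s=manip.sense(); print(s['grip_width'],s['tcp_pos'],s['contact_force'],s['torque'])
```

```text
0.24319910112539483 [ 0.49414341 -0.04867998  0.04649028] [-3.43675641 -2.89298547  4.66556114] [-0.54943015  0.50519933  0.02438437]
```

Request:
step_arm([
  [0.4,[0,0,0],0],
  [0.3,[0,0,0],0],
  [0,[0,0,0],0],
  [-0.5,[0,0,0],0],
  [-1,[0,0,0],0],
  [-1,[0,0,0],0],
  [-1,[0,0,0],0],
], force=40)

```text
t: 9.05
tcp_pos: [0.4943, -0.0484, 0.0463]
tool_rot: [-0.68, 0.195, -0.195, 0.68]
contact_force: [0.4, 0.1, 0.2]
grip_width: 0.999
```

Run:
```python
from h import *
s=manip.sense(); print(s['grip_width'],s['tcp_pos'],s['contact_force'],s['torque'])
for n in('wrist','side'):
  im=optics.camera(n); cv2.imwrite(f'pics/{n}6.png',im[:,:,::-1])
```

```text
0.999342526019581 [ 0.49433871 -0.04837984  0.04629869] [0.41584775 0.14043261 0.2429941 ] [-0.02269883  0.06348174  0.01513277]
```

View pics/wrist6.png

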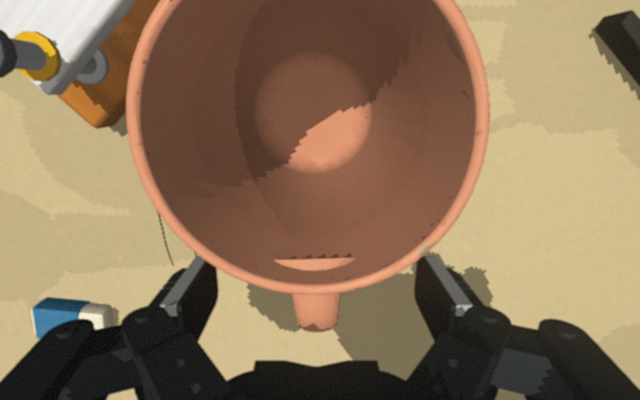

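View pics/side6.png

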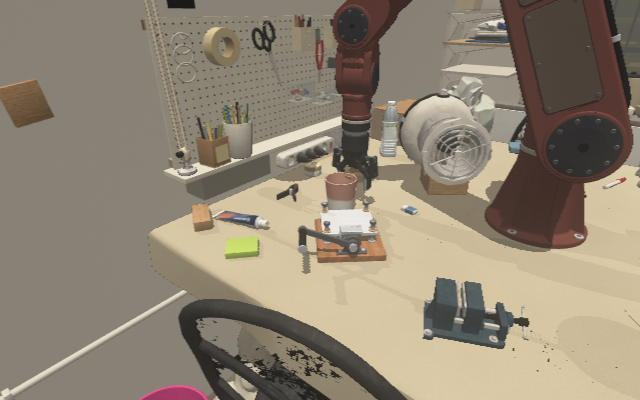

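Request:
step_arm([
  [-1,[0,-20,0],0],
  [-1,[0,-50,0],0],
  [-1,[0,-55,0],0],
  [-1,[0,-55,0],0],
  [-1,[0,-45,0],0],
  [-1,[0,0,0],-0.155],
  [-1,[0,0,0],-0.155],
  [-1,[0,0,0],-0.155],
  [-1,[0,0,0],-0.155],
  [-1,[0,0,0],-0.155],
  [-1,[26,0,49],0],
  [-1,[26,0,49],0],
  [-1,[26,0,49],0],
  [-1,[26,0,49],0],
  [-1,[26,0,49],0],
  [-1,[26,0,49],0],
  [-1,[0,0,0],0],
  [-1,[0,0,0],0],
])

```text
t: 11.4
tcp_pos: [0.5837, 0.2719, 0.2709]
tool_rot: [0.703, 0.076, -0.076, -0.703]
contact_force: [0.3, -0.1, 0.3]
grip_width: 1.0
```

Run:
```python
from h import *
import pickle
s=manip.sense(); im=optics.camera('wrist'); cv2.imwrite('pics/w7.png',im[:,:,::-1]); pickle.dump(s,open('s7.pkl','wb'))
print(s['t'],s['tcp_pos'],Ro.from_quat(s['tool_rot']).as_matrix().round(3),s['qpos'])
im=optics.camera('scene'); cv2.imwrite('pics/scene7.png',im[:,:,::-1])
```

```text
11.4 [0.58372767 0.27188846 0.2709121 ] [[ 0.977 -0.001 -0.214]
 [ 0.214 -0.001  0.977]
 [-0.001 -1.    -0.   ]] [ 3.22622990e-01  5.15033958e-01  2.91171854e-01  1.34782981e+00
 -3.48849023e-04  1.67792585e+00]
```

View pics/w7.png

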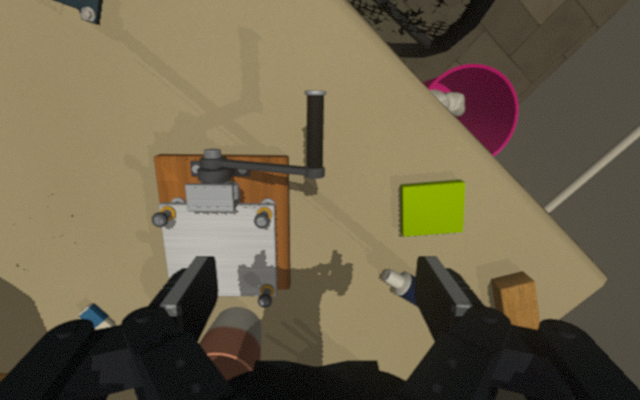

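View pics/scene7.png

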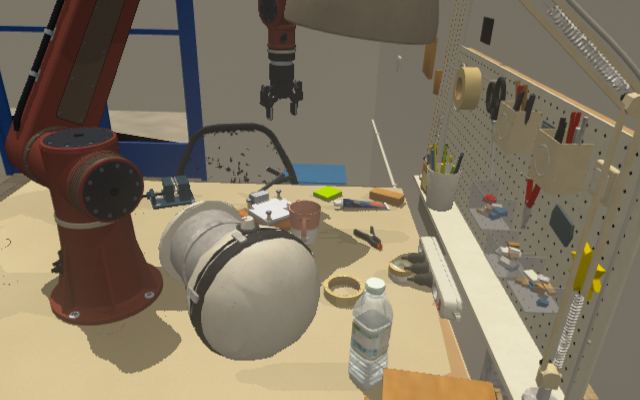

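Run:
```python
from h import *
import pickle
s=pickle.load(open('s7.pkl','rb'))
R=Ro.from_quat(s['tool_rot']).as_matrix()
im=cv2.imread('pics/w7.png'); m=(im.max(2)<50)
for y in range(100,168,10):
  xs=np.where(m[y,295:335])[0]+295; print(y,xs.min(),xs.max())
for uv in [(314.5,167),(316,97)]:
  X=onz('wrist',uv,.089,s); print(X,(R.T@(X-s['tcp_pos'])*1000).round(1))
# base corners + posts -> press pose
for uv,z in [((156,155),.018),((288,155),.018),((160,219),.074),((262,219),.074),((265,296),.074)]: print(uv,onz('wrist',uv,z,s))
```

```text
100 308 322
110 308 321
120 308 321
130 307 321
140 307 321
150 307 321
160 307 321
[0.58296376 0.27582298 0.089     ] [  0.3 181.9   4.1]
[0.57030853 0.34018414 0.089     ] [  1.7 181.9  69.7]
(156, 155) [0.4006257  0.23467585 0.018     ]
(288, 155) [0.55244155 0.26804433 0.018     ]
(160, 219) [0.43408269 0.18160676 0.074     ]
(262, 219) [0.54080255 0.20506525 0.074     ]
(265, 296) [0.5602099  0.11201751 0.074     ]
```

Request:
step_arm([
  [-1,[1,20,37],0],
  [-1,[0,50,0],0],
  [-1,[0,50,0],0],
  [-1,[0,50,0],0],
  [-1,[0,25,0],0],
  [-1,[0,6,0],0],
  [-1,[0,0,0],0],
], force=45)

```text
t: 12.38
tcp_pos: [0.5777, 0.3079, 0.0713]
tool_rot: [-0.703, -0.076, 0.075, 0.703]
contact_force: [0.2, 0.3, 0.1]
grip_width: 0.998
```

Run:
```python
from h import *
s=manip.sense(); print(s['grip_width'],s['tcp_pos'],s['contact_force'],s['torque'])
for n in('wrist','side'):
  im=optics.camera(n); cv2.imwrite(f'pics/{n}8.png',im[:,:,::-1])
```

```text
0.997764309719204 [0.57768768 0.30794523 0.07130374] [0.20252616 0.27407515 0.10161442] [-0.03183175  0.0372888   0.00150845]
```

View pics/wrist8.png

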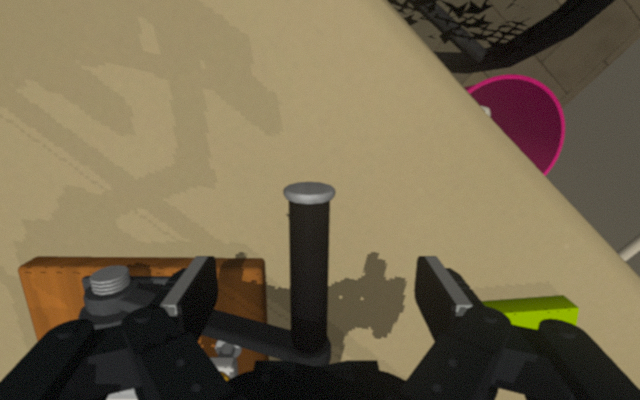

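View pics/side8.png

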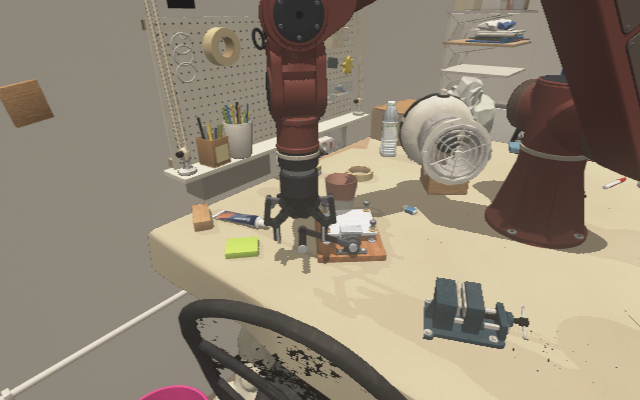

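Request:
step_arm([
  [-1,[-3,0,0],0],
  [0,[0,0,0],0],
  [1,[0,0,0],0],
  [1,[0,0,0],0],
  [1,[0,0,0],0],
  [1,[0,0,0],0],
  [1,[0,0,0],0],
  [1,[0,0,0],0],
], force=45)

```text
t: 13.48
tcp_pos: [0.5745, 0.3079, 0.0704]
tool_rot: [-0.703, -0.076, 0.076, 0.703]
contact_force: [2.2, -0.3, 0.3]
grip_width: 0.175
```

Run:
```python
from h import *
s=manip.sense(); print(s['grip_width'],s['tcp_pos'],s['contact_force'],s['torque'])
R=Ro.from_quat(s['tool_rot']).as_matrix()
h=np.array([.465,.2896,.046])
g=s['tcp_pos']-R[:,1]*.019; v=R.T@(g-h)*1000; print('grip rel hinge in tool axes',v.round(1))
a0=1.2
px,pz=111.8,43.5
for a in np.linspace(0,1.2,13)[1:]:
  x,z=120*np.sin(1.2-a),120*np.cos(1.2-a); print(round(a,1),round(x-px,1),round(-(z-pz),1)); px,pz=x,z
im=optics.camera('wrist'); cv2.imwrite('pics/w9.png',im[:,:,::-1])
```

```text
0.17477799602389413 [0.57446686 0.30793631 0.07041079] [ 2.20978259 -0.25202092  0.26691772] [ 0.14455573 -0.40786607 -0.02985951]
grip rel hinge in tool axes [110.9 -43.3  -5.4]
0.1 -4.9 -10.9
0.2 -6.0 -10.4
0.3 -7.0 -9.8
0.4 -7.9 -9.0
0.5 -8.8 -8.2
0.6 -9.5 -7.3
0.7 -10.2 -6.3
0.8 -10.8 -5.2
0.9 -11.3 -4.1
1.0 -11.6 -3.0
1.1 -11.9 -1.8
1.2 -12.0 -0.6
```

View pics/w9.png

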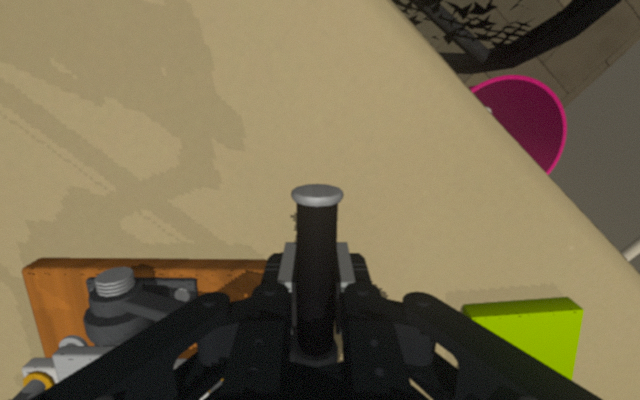

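Request:
step_arm([
  [1,[-5,-11,0],0],
  [1,[-6,-10.5,0],0],
  [1,[-7,-10,0],0],
  [1,[-8,-9,0],0],
  [1,[-9,-8,0],0],
  [1,[-9.5,-7,0],0],
  [1,[0,0,0],0],
  [1,[0,0,0],0],
])

```text
t: 14.52
tcp_pos: [0.5342, 0.2996, 0.1281]
tool_rot: [-0.702, -0.079, 0.073, 0.704]
contact_force: [9.5, 3.9, 5.9]
grip_width: 0.171
```

Run:
```python
from h import *
s=manip.sense(); print(s['grip_width'],s['tcp_pos'],s['contact_force'],s['torque'])
R=Ro.from_quat(s['tool_rot']).as_matrix()
h=np.array([.465,.2896,.046])
g=s['tcp_pos']-R[:,1]*.019; v=R.T@(g-h)*1000; print('grip rel hinge in tool axes',v.round(1),np.hypot(v[0],v[1]),1.2-np.arctan2(v[0],-v[1]))
im=optics.camera('side'); cv2.imwrite('pics/s10.png',im[:,:,::-1]); crop('pics/s10.png','pics/s10c.png',240,150,400,270,5)
```

```text
0.1714800994643615 [0.53424141 0.29961131 0.12807645] [9.52791144 3.90533809 5.85602052] [ 0.75237416 -2.1420146  -0.14907342]
grip rel hinge in tool axes [  70.4 -100.5   -4.9] 122.74336744724232 0.5887095749568053
```

View pics/s10c.png

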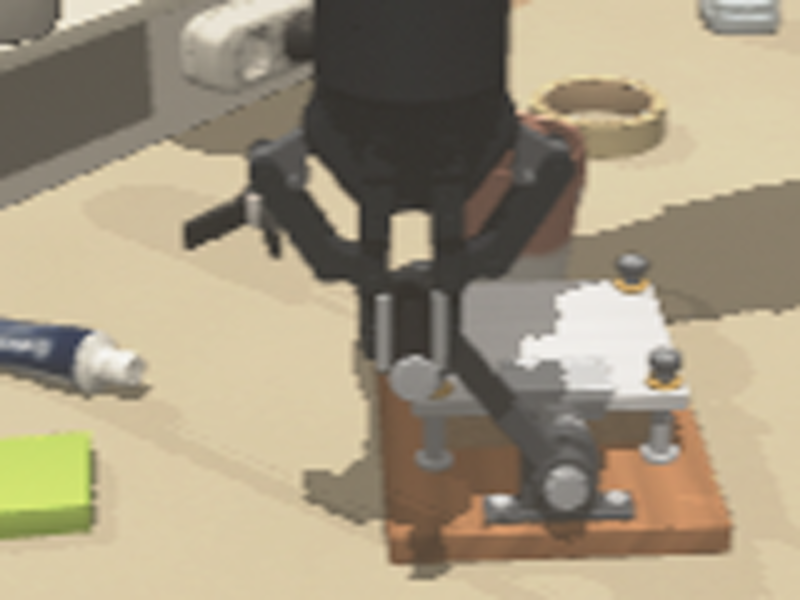

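Request:
step_arm([
  [1,[-10,-5.5,0],0],
  [1,[-11,-4.5,0],0],
  [1,[-11,-3.5,0],0],
  [1,[-12,-2.5,0],0],
  [1,[-12,-1.5,0],0],
  [1,[-12,-0.5,0],0],
  [1,[0,0,0],0],
  [1,[0,0,0],0],
  [1,[0,0,0],0],
])

```text
t: 15.7
tcp_pos: [0.4697, 0.2863, 0.149]
tool_rot: [-0.701, -0.08, 0.071, 0.705]
contact_force: [5.5, 2.5, 31.3]
grip_width: 0.169
```

Run:
```python
from h import *
s=manip.sense(); print(s['t'],s['grip_width'],s['tcp_pos'],s['contact_force'],s['torque'])
R=Ro.from_quat(s['tool_rot']).as_matrix()
h=np.array([.465,.2896,.046])
g=s['tcp_pos']-R[:,1]*.019; v=R.T@(g-h)*1000; print('grip rel hinge in tool axes',v.round(1),np.hypot(v[0],v[1]),1.2-np.arctan2(v[0],-v[1]))
im=optics.camera('side'); cv2.imwrite('pics/s11.png',im[:,:,::-1]); crop('pics/s11.png','pics/s11c.png',240,150,400,270,5)
im=optics.camera('scene'); cv2.imwrite('pics/sc11.png',im[:,:,::-1])
```

```text
15.7 0.1687907206725757 [0.46965562 0.28629666 0.14900083] [ 5.45154716  2.49487461 31.29886955] [ 0.53864163 -1.23968273 -0.09225498]
grip rel hinge in tool axes [   5.2 -122.    -3.9] 122.06367947770487 1.1571591009596793
```

View pics/s11c.png

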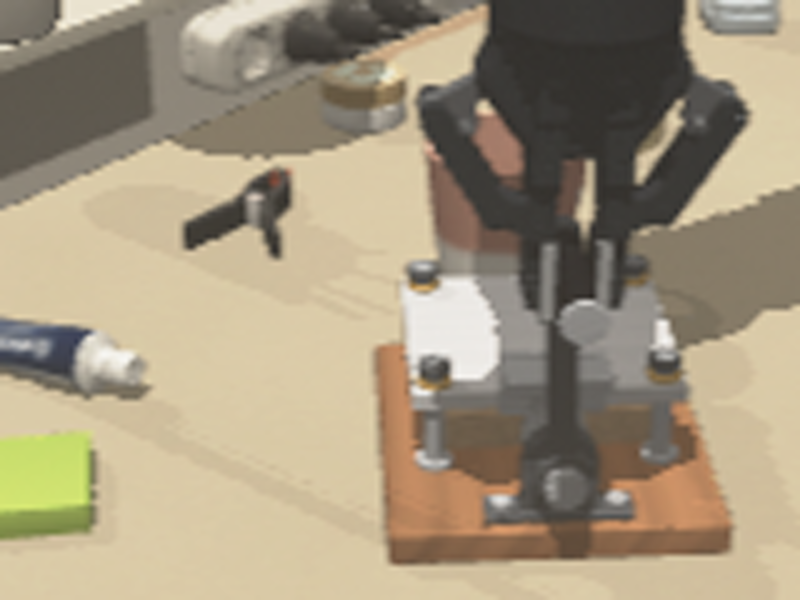

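View pics/sc11.png

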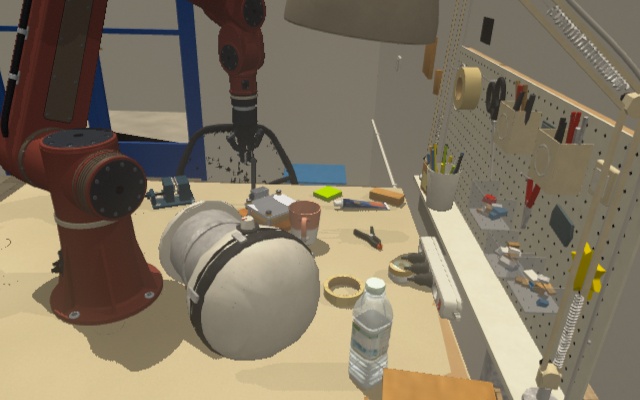

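Request:
step_arm([
  [1,[-2,-1.5,0],0],
  [1,[-2,-1,0],0],
  [1,[0,0,0],0],
  [1,[0,0,0],0],
  [1,[0,0,0],0],
  [1,[0,0,0],0],
])

```text
t: 16.55
tcp_pos: [0.4641, 0.285, 0.1496]
tool_rot: [-0.702, -0.079, 0.073, 0.704]
contact_force: [5.0, 3.6, 17.5]
grip_width: 0.169
```

Run:
```python
from h import *
s=manip.sense(); print(s['t'],s['grip_width'],s['tcp_pos'],s['contact_force'],s['torque'],np.abs(s['qd']).max())
R=Ro.from_quat(s['tool_rot']).as_matrix()
h=np.array([.465,.2896,.046])
g=s['tcp_pos']-R[:,1]*.019; v=R.T@(g-h)*1000; print(v.round(1),1.2-np.arctan2(v[0],-v[1]))
im=optics.camera('side'); cv2.imwrite('pics/s12.png',im[:,:,::-1]); crop('pics/s12.png','pics/s12c.png',240,150,400,270,5)
im=optics.camera('wrist'); cv2.imwrite('pics/w12.png',im[:,:,::-1])
# expected flange-centre pixel in side view for some angles, crop coords
for a in (1.0,1.1,1.2,1.3,1.4):
  y=.04
  X=h+np.array([.977*.12*np.sin(1.2-a)-.213*y,.213*.12*np.sin(1.2-a)+.977*y,.12*np.cos(1.2-a)]); print(a,(5*(proj('side',X)-[240,150])).round())
```

```text
16.55 0.16899587556739906 [0.46412033 0.28500561 0.14959571] [ 4.98632841  3.64940435 17.51427711] [ 0.92393225 -1.32064434 -0.05699287] 0.00250029533426535
[  -0.9 -122.6   -4. ] 1.20715672161214
1.0 [535. 334.]
1.1 [566. 329.]
1.2 [596. 326.]
1.3 [627. 327.]
1.4 [657. 330.]
```

View pics/s12c.png

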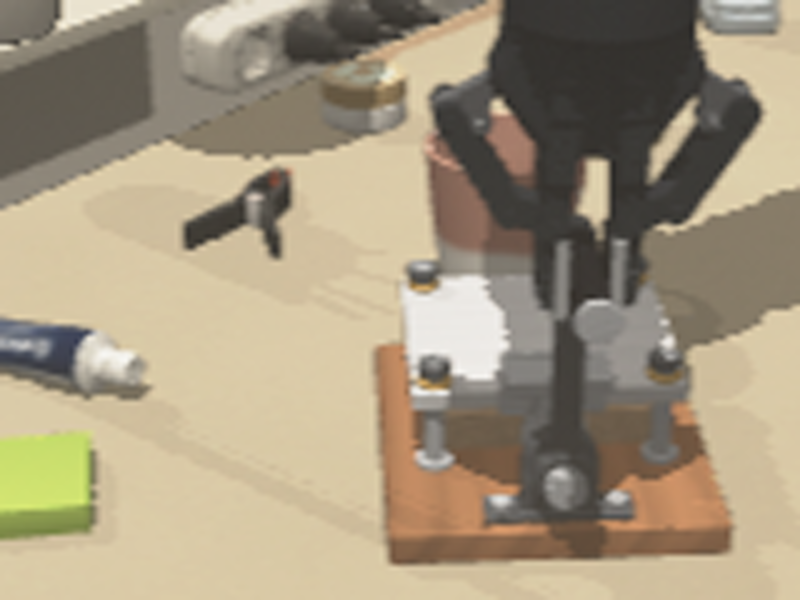

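View pics/w12.png

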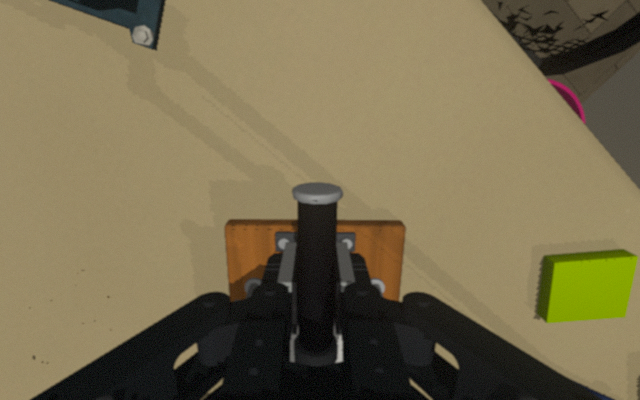

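```bash
python3 -c "
from station import manip
s=manip.sense();print(s['t'],s['contact_force'],s['qd'].round(4),s['grip_width']);print(manip.close_job())"
```

```text
16.65 [ 5.53507806  3.45885555 17.74145921] [ 0.0007  0.0007 -0.0006 -0.0014  0.0004  0.0006] 0.16890198514122426
the job is handed in; nothing more can be done
None
```

I moved the mug off the plate, set it upright on the table and let go. I then swung the lever up to upright and handed the job in at 16.65 s, still gripping it. No verdict is reported on hand-in.

- **Mug:** I pinched it by the handle, lifted it straight off the plate and set it down on the −y side of the press. My planned gap to the base was about 25 mm. After release the tool force was back near zero, and the pictures show the mug standing upright.
- **Lever:** the final angle is about 1.207 rad from the arm's pose. The side picture agrees: the grip's flange sits at crop pixel (600, 322), against (596, 326) expected for 1.2 rad. The fingers are closed on the bar at about 0.17 opening, the joints are at rest, and the plate looks raised on its posts.
- **Bystanders:** the arm never came near the tape roll, clamp or pot. In the last views the clamp and pot look unmoved, and the tape roll looks unmoved in the scene view just before. I did not re-measure any of them, nor the board under the plate.

Two readings were slightly off. At the top the arm first pressed down on the lever with about 31 N; I eased it to about 18 N before handing in. The grip's measured distance from the hinge came out about 2.5 mm over the nominal 120 mm, close to the calibration error.

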